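# Start the eyelet press's captive knob bolt and hold it

### The arm

A 6-joint arm with a two-finger parallel gripper is mounted at the origin on the work surface. World frame = base frame: x ahead of the robot, y to its left, z up, the work surface at z = 0. Lengths are in m, angles in rad, forces in N, time in s.
With the tool pointing down it reaches from about 0.275 to 0.725 m from the base axis. Payload 15.9 kg.
Tool frame: the origin (TCP) lies midway between the tips of the shut fingers; the grasp point (between the pads) lies 19 mm behind it; z points along the fingers, y is the line along which they close (so a half turn about z gives the same grasp; the last joint's range is limited). The gripper opens to 85 mm and grips with 20 to 120 N. Pads are 22 mm wide; open, the fingers measure 114 mm over their backs; the gripper's body (76 mm by 85 mm) begins 54 mm behind the grasp point. The pads swing forward as they close: fully open they stand 13 mm farther back than shut.
Start: joints at [1.121, 0.213, -0.034, 1.323, 0, 1.571], TCP at [0.217, 0.45, 0.231] pointing down, gripper open.
Joint ranges: [-2.98, 2.98], [-0.74, 1.72], [-1.14, 1.35], [-2.1, 2.04], [-1.57, 1.44], [-3.14, 3.14]. Speed limits (rad/s): [1.89, 1.89, 2.39, 2.57, 3.14, 3.14].

### API

Orientations are given as a unit quaternion [w, x, y, z].
In Python, from cell import telemetry, snapshot, hand_in gives the robot as it stands.
- The arm moves only by the tool servo_tool, never from a script. Its argument "rows" is one flat list of numbers, 4 for each row, row after row: the shift along the tool's x, y, z in mm, then the turn about the tool's z in degrees. A call has 1 to 8 rows; each row is the pose to reach, as a shift and turn from the pose commanded when the call began, along the tool's axes at that moment; what a row does not reach only later rows make up. A row lasts 1/10 s, in which the tool goes at most 50 mm and 8.59 degrees, less where a joint would pass 70% of its speed; a pose out of reach is approached as far as the arm can. A call with a gripper value outside its range is refused whole. "claw" is the opening in per cent of the stroke, from 0 (shut) to 100 (fully open), set as the call begins (left out, the last holds). The fingers move at their own pace and stop on an object; the grip force is fixed at half the most. Time passes only in rows, so rows that repeat a pose let the fingers close. It gives the time, the measured TCP pose, the force, the opening and the grip force at its end, in the units of the state.
- telemetry.read_state(): the state, without advancing time (a new reading comes with each control period).
- snapshot(name): name is "scene" or "side" or "wrist"; returns a dict with "img" (400x640x3 uint8, red, green, blue), "depth" (400x640 float32, m along the optical axis (not along the pixel's ray), 0 where there is no reading), "vertical_fov" (degrees; the focal length in pixels is half the picture's height over the tangent of half this angle, whatever the lens; pixels are square), "cx", "cy" (the principal point, pixels), "rvec" (rotation vector, rad) and "tvec" (3), from world to camera coordinates, as OpenCV has them; the wrist camera has in their place "mount" (4x4, takes a point from camera to tool coordinates, whose origin is the TCP and whose axes are the flange's). Camera axes: x right, y down, z forward; pixel columns grow to the right and rows downward; lengths in m; the calibration is good to about 2 mm. A picture is of the moment at which its call begins: read the wrist's pose just before it.
- hand_in(): hands the job in; it is judged then, once.
The state is a dict: "time_s": time; "q": joint angles; "qvel": joint speeds; "joint_efforts": joint torques, N m; "tool_pos": TCP position; "orientation": TCP orientation; "wrist_force": force on the tool from outside, world axes, zero at the start; "torque": the same for the moment, N m; "gripper_width": finger opening in m; "grip_force": force on a finger pad.
Only numpy, scipy, OpenCV 4.12 (cv2) and the standard library are available. Lean on these libraries where they do the work, as an engineer would, in place of code of your own. Each camera call takes 0.05 s, during which the arm holds its last target. There are 200 camera calls.

### The job

The bolt with the red knob on the green eyelet press is resting on top of its thread. Turn it backward (anticlockwise from above) until you feel it drop into the start of the thread, then turn it forward one full turn from there, and finish still gripping the knob, keeping the bolt held still in its started thread. Leave the other things on the table where they are.

Things in the scene. Friction and masses are not known exactly. Their poses are not given: they have to be found in the camera images.
- bolt_turn (a joint): the bolt's angle, rad: grows turning forward (clockwise from above; right-hand thread). It starts riding on top of the thread, where forward soon meets a blunt block and the drop lies 0.4 to 2.1 rad backward, at no marked angle. 0.3 to 0.5 rad backward of the drop is a stop. Friction 0.03 N m; stays where left
- bolt_sink (a joint): how far the bolt has sunk, m: 0 while riding on top; at the opening it drops about 0.008 by its own weight (a grip that carries it must open or go down to let it drop); in the thread it sinks 0.008 more per forward turn, 1 mm axial play. Captive: it cannot be lifted out
- knob: red ribbed round plastic knob, 40 mm diameter, 26 mm high, white pointer line on top, fixed on the upright steel bolt and moving with it. Origin: centre of its underside, 96 mm above the table at the start; z up, x along the white line. Can be gripped from above across 40 mm at any yaw
- knob_center (a point): centre of the red knob (half-way up, on the bolt's axis): 109 mm above the table at the start, 101 mm after the drop, 93 mm one turn later
- press: green bench eyelet press, fixed. Origin on the table below the bolt's axis. Base plate x -60 to 60, y -60 to 280 mm, 16 mm thick; under the bolt a 50 mm round boss with a 56 mm square steel plate, its top 60 mm high; anvil at y 145 mm; column and head at y 130 to 250 mm, 210 mm high; behind it a lever with a black ball, y to 319 mm, 267 mm high
- spool_center (a point): gold ribbon spool with white flanges, 60 mm diameter, 42 mm high, standing; its centre, half-way up. A bystander, to be left alone
- scissors_teal_center (a point): scissors with teal handles, lying flat, about 220 mm long, 12 mm thick; its centre, half-way up. A bystander, to be left alone
- scissors_black_center (a point): scissors with black handles, lying flat, about 220 mm long, 12 mm thick; its centre, half-way up. A bystander, to be left alone
- dish_center (a point): small blue ceramic bowl, 84 mm wide, 28 mm high; its centre, half-way up. A bystander, to be left alone
- glue_center (a point): white plastic glue bottle with blue cap, 60 mm diameter, 150 mm high; its centre, half-way up. A bystander, to be left alone
- jar_center (a point): amber glass jar with brass-coloured lid, 60 mm diameter, 75 mm high; its centre, half-way up. A bystander, to be left alone
- tin_center (a point): round steel tin with blue lid, 72 mm diameter, 32 mm high; its centre, half-way up. A bystander, to be left alone

How it is judged:
On the way:
1. the bolt has been turned backward to the opening and has dropped into the start of the thread (value of joint bolt_sink above 0.0055 m and value of joint bolt_turn below 0.4 rad), for 0.1 s.
At the end, for the whole second after the job is handed in: The dropped bolt stands one forward turn past the drop (within about an eighth of a turn; sunk 13 to 19 mm), still, the knob held between the fingers (over 2 N, centred within 15 mm); every bystander within 30 mm of where it began (value of joint bolt_turn between 5.35 and 7.05 rad and value of joint bolt_sink between 0.013 and 0.019 m and velocity of joint bolt_turn between -0.1 and 0.1 rad/s and contact force between the fingers and knob above 2 N and horizontal distance between the grasp point and knob_center below 0.015 m and distance of each of spool_center, scissors_teal_center, scissors_black_center, dish_center, glue_center, jar_center, tin_center from where it was at the start of the episode below 0.03 m); the arm keeps its last pose, push and grip.
It fails at once if a bystander is shoved more than 40 mm (distance of any of spool_center, scissors_teal_center, scissors_black_center, dish_center, glue_center, jar_center, tin_center from where it was at the start of the episode above 0.04 m).
It also fails if it takes over 72 s, if anything falls off the work surface, if the arm or the gripper's body presses on something with over 40 N, if the wrist force passes 120 N, or if a joint passes its speed limit or range.

## Working session

There is one attempt and no reset: what is moved stays moved. The work goes in short steps, Python scripts to look and compute and a tool call to move; the robot and the scene stay as the last step left them, time stands still between calls to the robot, and variables do not carry over. Pictures are saved under pics/ and viewed, at most 10 in all, crops included, and the job is handed in when it is done.

Besides the shell and the picture viewer there is one more tool, called as a command line: name --argument value ..., lists and objects as JSON in quotes. servo_tool: Moves the arm, as the interface text tells. Its arguments: {"type":"object","properties":{"rows":{"type":"array"},"claw":{"type":"number"}},"required":["rows"]}

```bash
mkdir -p pics; cat > h.py <<'E'
import numpy as np, cv2
from cell import telemetry, snapshot
def pts(s):
    d=s["depth"]; h,w=d.shape; f=h/2/np.tan(np.radians(s["vertical_fov"])/2)
    v,u=np.mgrid[:h,:w]; c=np.stack([(u-s["cx"])/f*d,(v-s["cy"])/f*d,d],-1)
    R=cv2.Rodrigues(np.array(s["rvec"],float))[0]
    return (c-np.array(s["tvec"]).ravel())@R
def red(im):
    hsv=cv2.cvtColor(im,cv2.COLOR_RGB2HSV); H,S,V=[hsv[...,i].astype(int) for i in range(3)]
    return ((H<8)|(H>172))&(S>140)&(V>60)
E
python3 - <<'E'
from h import *
print(telemetry.read_state())
for n in ("scene","side"):
    s=snapshot(n); cv2.imwrite(f"pics/{n}1.png",s["img"][...,::-1])
    P=pts(s); m=red(s["img"])&(s["depth"]>0)
    k,l,st,c=cv2.connectedComponentsWithStats(m.astype(np.uint8))
    for i in range(1,k):
        if st[i,4]>30:
            p=P[l==i]; t=p[p[:,2]>np.percentile(p[:,2],90)-.004]
            print(n,st[i],c[i],np.median(p,0),p.min(0),p.max(0),"top",(t.min(0)+t.max(0))/2,len(t))
E
```

```text
{'time_s': 0.0, 'q': array([ 1.12103836e+00,  2.13346533e-01, -3.50638974e-02,  1.32351055e+00,
       -2.37616556e-05,  1.57081647e+00]), 'qvel': array([-0.00212722,  0.00089376, -0.00136567, -0.00177685, -0.00156579,
       -0.00133005]), 'joint_efforts': array([ 1.26072751e-03, -6.86165643e+01,  4.87119234e+01,  1.72029744e-02,
       -1.90798784e-05, -3.87141063e-05]), 'tool_pos': array([0.21722901, 0.44995903, 0.23081907]), 'orientation': array([-1.13805467e-04,  2.22998171e-01,  9.74818701e-01, -5.50819968e-04]), 'wrist_force': array([-0.01013499, -0.05352357,  0.12681547]), 'torque': array([-0.0506947 , -0.0072223 , -0.04141945]), 'grip_force': 0.0, 'gripper_width': 0.08586285358396661}
scene [214  41  10  17 110] [218.97272727  47.77272727] [ 0.50892468 -0.76209257  0.34331385] [ 0.48419796 -0.79089005  0.29856809] [ 0.52101782 -0.74846303  0.35267059] top [ 0.50260789 -0.76978019  0.3492994 ] 47
scene [293 172  12  12 109] [298.1559633  177.70642202] [ 0.55673299 -0.18946634  0.12075934] [ 0.48443636 -0.30319002 -0.00155156] [ 0.57343475 -0.1740582   0.12639957] top [ 0.5534
[... 190 characters left out ...]
 0.12214127] top [ 0.90136401 -0.13040817  0.11623526] 35
side [395 172  10  22 167] [399.84431138 183.53293413] [ 0.88456422 -0.14610593  0.06160675] [ 0.87149581 -0.16056696  0.02272303] [ 0.90354806 -0.12286982  0.11737684] top [ 0.88928779 -0.13942907  0.10904783] 24
side [350 205  13  12 114] [356.04385965 210.23684211] [ 0.54175427 -0.20141398  0.11531534] [ 0.52884836 -0.21665484 -0.00310981] [ 0.69022548 -0.04848097  0.12528205] top [ 0.54693137 -0.19767003  0.12187162] 48
side [538 225  26  28 494] [550.19230769 238.28137652] [ 0.48312843 -0.77267364  0.33608514] [ 0.47524247 -0.78896433 -0.7262339 ] [ 2.41786932 -0.47489582  0.34948003] top [ 0.49799227 -0.77101975  0.34649223] 190
```

```bash
python3 - <<'E'
import cv2
a=cv2.imread("pics/scene1.png")[100:320,180:500];b=cv2.imread("pics/side1.png")[100:320,230:550]
cv2.imwrite("pics/c1.png",cv2.resize(a,None,fx=2.5,fy=2.5,interpolation=2));cv2.imwrite("pics/c2.png",cv2.resize(b,None,fx=2.5,fy=2.5,interpolation=2))
E
```

```text
(no output)
```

View pics/c1.png

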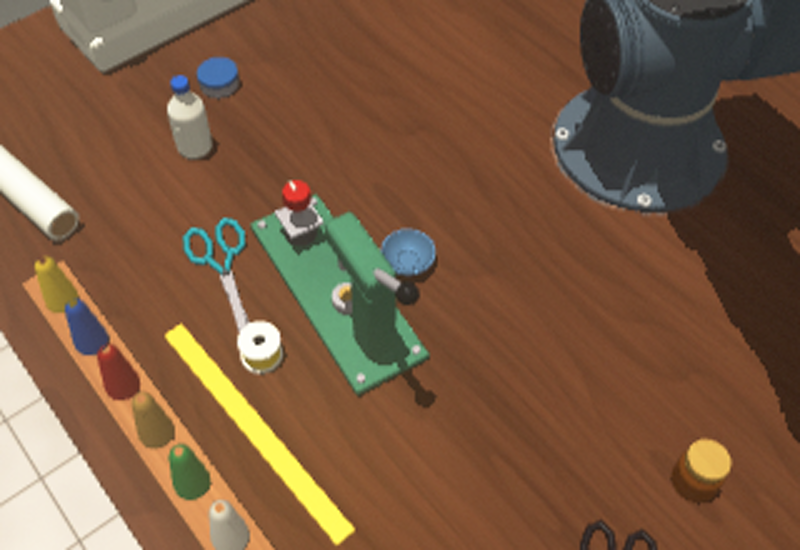

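View pics/c2.png

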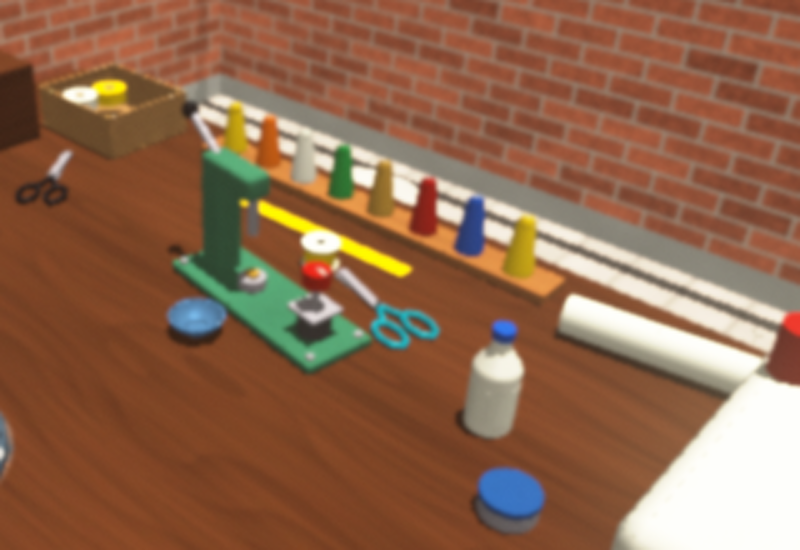

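The scene view shows the red knob at crop (296,195), which is (298,178) in the full image. The press column is at crop (370,320) and its lever ball at (405,290). The side view shows the same layout, with the glue bottle on the near side of the press. Next I'll get the obstacle positions for planning a path.

```bash
python3 - <<'E'
from h import *
s=snapshot("scene");P=pts(s)
for n,(u,v) in dict(glue=(190,120),cap=(181,83),tin=(218,72),dish=(408,250),ball=(405,291),headfront=(340,228),headback=(385,285),cornerNearKnob=(262,225),cornerbackR=(416,350),cornerbackL=(361,380),spool=(262,335),teal=(228,260),jar=(708,455)).items():
    x=int(180+u/2.5);y=int(100+v/2.5); print(n,np.round(P[y,x],3))
r=telemetry.read_state();w=snapshot("wrist");print(np.round(w["mount"],3),w["vertical_fov"],w["cx"],w["cy"])
E
```

```text
glue [ 0.586 -0.442  0.087]
cap [ 0.579 -0.462  0.15 ]
tin [ 0.467 -0.558  0.037]
dish [ 0.44  -0.071  0.007]
ball [0.602 0.11  0.267]
headfront [ 0.581 -0.046  0.208]
headback [0.585 0.052 0.194]
cornerNearKnob [ 0.593 -0.246  0.017]
cornerbackR [0.55  0.077 0.023]
cornerbackL [0.638 0.064 0.018]
spool [ 0.712 -0.069  0.043]
teal [ 0.667 -0.228  0.008]
jar [0.382 0.439 0.076]
[[-0.002 -0.963 -0.27   0.068]
 [ 1.    -0.002 -0.     0.001]
 [-0.    -0.27   0.963 -0.143]
 [ 0.     0.     0.     1.   ]] 71.64682372682175 313.51294606922403 197.66458970382703
```

servo_tool --rows '[-317,-235,0,0,-317,-235,0,0,-317,-235,0,0,-317,-235,0,0,-317,-235,0,0,-317,-235,0,0,-317,-235,0,0,-317,-235,0,0]' --claw 100

```text
time_s: 1.0
tool_pos: [0.4012, 0.0986, 0.2314]
orientation: [0.0, 0.223, 0.975, 0.0]
wrist_force: [1.2, 0.7, 1.0]
gripper_width: 0.0855
grip_force: 0.0
```

servo_tool --rows '[-144,-252,0,-8,-144,-252,0,-16,-144,-252,0,-24,-144,-252,0,-30,-144,-252,0,-30,-144,-252,0,-30,-234,-209,0,-30,-234,-209,0,-30]'

```text
time_s: 1.8
tool_pos: [0.5165, -0.1904, 0.2316]
orientation: [0.0, -0.035, 0.999, -0.0]
wrist_force: [1.7, 0.7, 1.0]
gripper_width: 0.0852
grip_force: 0.0
```

```bash
cat >> h.py <<'E'
def wrist(name):
    from scipy.spatial.transform import Rotation as Ro
    r=telemetry.read_state(); s=snapshot("wrist"); d=s["depth"]; h,w=d.shape
    f=h/2/np.tan(np.radians(s["vertical_fov"])/2); v,u=np.mgrid[:h,:w]
    c=np.stack([(u-s["cx"])/f*d,(v-s["cy"])/f*d,d],-1)
    M=np.array(s["mount"]); t=c@M[:3,:3].T+M[:3,3]
    q=r["orientation"]; R=Ro.from_quat([q[1],q[2],q[3],q[0]]).as_matrix()
    cv2.imwrite(f"pics/{name}.png",s["img"][...,::-1])
    return r,s,t,t@R.T+r["tool_pos"],R
E
python3 - <<'E'
from h import *
r,s,t,P,R=wrist("w1")
m=red(s["img"])&(s["depth"]>0)
print(r["time_s"],r["q"].round(3),r["tool_pos"].round(4),R.round(3).tolist())
k,l,st,c=cv2.connectedComponentsWithStats(m.astype(np.uint8))
for i in range(1,k):
    if st[i,4]>100:
        p=P[l==i]; z=np.percentile(p[:,2],80); tp=p[abs(p[:,2]-z)<.003]
        ctr=(np.percentile(tp,1,0)+np.percentile(tp,99,0))/2
        print(st[i],z,ctr,np.ptp(tp,0),"tool",(R.T@(ctr-r["tool_pos"])).round(4))
E
```

```text
1.8 [-0.353  0.318  0.105  1.357 -0.    -0.423] [ 0.5165 -0.1904  0.2316] [[-0.998, -0.07, 0.001], [-0.07, 0.998, -0.0], [-0.001, -0.0, -1.0]]
[ 287  205   41   44 1310] 0.1223809010460524 [ 0.55257162 -0.19406845  0.1216634 ] [0.03976764 0.03841561 0.00446673] tool [-0.0357 -0.0062  0.11  ]
```

View pics/w1.png

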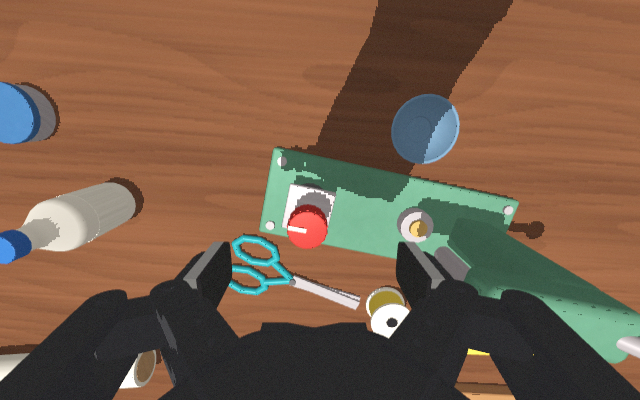

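The wrist view shows the red knob centred at pixel (307,228), between the open fingers. Its top measures 122 mm high and 40 mm across, which matches the given sizes. I'll descend now.

servo_tool --rows '[-36,-6,0,0,-36,-6,50,0,-36,-6,100,0,-36,-6,130,0,-36,-6,145,0,-36,-6,145,0]'

```text
time_s: 2.45
tool_pos: [0.5506, -0.1906, 0.0839]
orientation: [-0.002, -0.037, 0.999, 0.001]
wrist_force: [-0.2, 0.8, 0.1]
gripper_width: 0.0853
grip_force: 0.0
```

servo_tool --rows '[0,0,0,0,0,0,0,0,0,0,0,0,0,0,0,0,0,0,0,0,0,0,0,0,0,0,0,0,0,0,0,0]' --claw 20

```text
time_s: 3.25
tool_pos: [0.5534, -0.1941, 0.0883]
orientation: [0.001, -0.036, 0.999, -0.003]
wrist_force: [-1.8, -17.5, 7.4]
gripper_width: 0.0386
grip_force: 60.0
```

servo_tool --rows '[0,-1,1,0,0,-1,2,0,0,-1,2,0]'

```text
time_s: 3.55
tool_pos: [0.5536, -0.1943, 0.0877]
orientation: [0.002, -0.036, 0.999, -0.002]
wrist_force: [-10.6, -7.5, 29.8]
gripper_width: 0.0388
grip_force: 62.6
```

servo_tool --rows '[0,0,0,-4,0,0,0,-8,0,0,0,-12,0,0,0,-16,0,0,0,-20,0,0,0,-24,0,0,0,-28,0,0,0,-28]'

```text
time_s: 4.35
tool_pos: [0.5535, -0.1939, 0.0874]
orientation: [0.001, -0.278, 0.96, -0.002]
wrist_force: [-9.9, -6.2, 29.6]
gripper_width: 0.0385
grip_force: 62.6
```

```bash
python3 - <<'E'
from h import *
r=telemetry.read_state();print(r["q"].round(3),r["torque"].round(2),r["wrist_force"].round(1),r["tool_pos"].round(4))
E
```

```text
[-0.336  0.448 -0.074  1.043 -0.002 -0.9  ] [-1.5   2.06 -0.12] [-9.9 -6.2 29.6] [ 0.5535 -0.1939  0.0874]
```

servo_tool --rows '[0,0,0,-5,0,0,0,-10,0,0,0,-15,0,0,0,-20,0,0,0,-20]'

```text
time_s: 4.85
tool_pos: [0.5533, -0.1938, 0.0876]
orientation: [0.001, -0.441, 0.897, -0.002]
wrist_force: [-12.4, -4.7, 32.5]
gripper_width: 0.0386
grip_force: 63.0
```

servo_tool --rows '[0,0,0,-5,0,0,0,-10,0,0,0,-15,0,0,0,-20,0,0,0,-20]'

```text
time_s: 5.35
tool_pos: [0.5532, -0.1935, 0.0877]
orientation: [0.0, -0.59, 0.807, -0.002]
wrist_force: [-14.0, -1.9, 35.1]
gripper_width: 0.0387
grip_force: 63.6
```

servo_tool --rows '[0,0,0,-5,0,0,0,-10,0,0,0,-15,0,0,0,-20,0,0,0,-20]'

```text
time_s: 5.85
tool_pos: [0.5527, -0.1936, 0.0853]
orientation: [0.001, 0.722, -0.692, 0.001]
wrist_force: [-0.7, -9.2, -2.1]
gripper_width: 0.0383
grip_force: 61.6
```

```bash
python3 - <<'E'
from h import *
r=telemetry.read_state();print(r["q"].round(3),r["torque"].round(2),r["wrist_force"].round(1),r["tool_pos"].round(4))
E
```

```text
[-0.336  0.451 -0.076  1.042 -0.002 -1.948] [-1.6   0.13  0.11] [-0.7 -9.2 -2.1] [ 0.5527 -0.1936  0.0853]
```

The push force has gone and the tool sank, so the bolt is in the opening. I'll follow it down to seat it.

servo_tool --rows '[0,0,2,0,0,0,4,0,0,0,5,0,0,0,6,0,0,0,6,0]'

```text
time_s: 6.35
tool_pos: [0.5528, -0.1936, 0.0805]
orientation: [0.0, 0.72, -0.694, 0.002]
wrist_force: [-8.5, -5.4, 18.9]
gripper_width: 0.0387
grip_force: 63.7
```

servo_tool --rows '[0,0,0,0,0,0,0,0,0,0,0,0,0,0,0,0]' --claw 80

```text
time_s: 6.75
tool_pos: [0.5524, -0.1922, 0.0784]
orientation: [-0.0, 0.721, -0.693, 0.0]
wrist_force: [0.3, -0.7, 0.2]
gripper_width: 0.0683
grip_force: 0.0
```

```bash
python3 - <<'E'
from h import *
r,s,t,P,R=wrist("w2")
im=cv2.imread("pics/w2.png"); cv2.imwrite("pics/w2c.png",cv2.resize(im[180:360,200:440],None,fx=3,fy=3,interpolation=2))
print(r["q"].round(3),r["tool_pos"].round(4),r["wrist_force"].round(1))
m=red(s["img"])&(s["depth"]>0)
k,l,st,c=cv2.connectedComponentsWithStats(m.astype(np.uint8))
for i in range(1,k):
    if st[i,4]>100:
        p=P[l==i]; z=np.percentile(p[:,2],80); tp=p[abs(p[:,2]-z)<.003]
        ctr=(np.percentile(tp,1,0)+np.percentile(tp,99,0))/2
        print(st[i],z,ctr,np.ptp(tp,0),"tool",(R.T@(ctr-r["tool_pos"])).round(4))
        hs=cv2.cvtColor(s["img"],cv2.COLOR_RGB2HSV); w=(hs[...,1]<70)&(hs[...,2]>130)&(abs(P[...,2]-z)<.006)&(np.hypot(P[...,0]-ctr[0],P[...,1]-ctr[1])<.021)
        q=P[w][:,:2]; print(len(q), "white mean rel",(q.mean(0)-ctr[:2]).round(4), "ang deg",np.degrees(np.arctan2(*(q.mean(0)-ctr[:2])[::-1])))
E
```

```text
[-0.335  0.456 -0.087  1.028  0.    -1.945] [ 0.5524 -0.1922  0.0784] [ 0.3 -0.7  0.2]
[ 268  216   91   98 6472] 0.1145020103624751 [ 0.55312601 -0.19512618  0.11367705] [0.03966192 0.03967757 0.00507052] tool [ 0.003  -0.0006 -0.0353]
366 white mean rel [ 0.01   -0.0008] ang deg -4.8166237349192516
```

View pics/w2c.png

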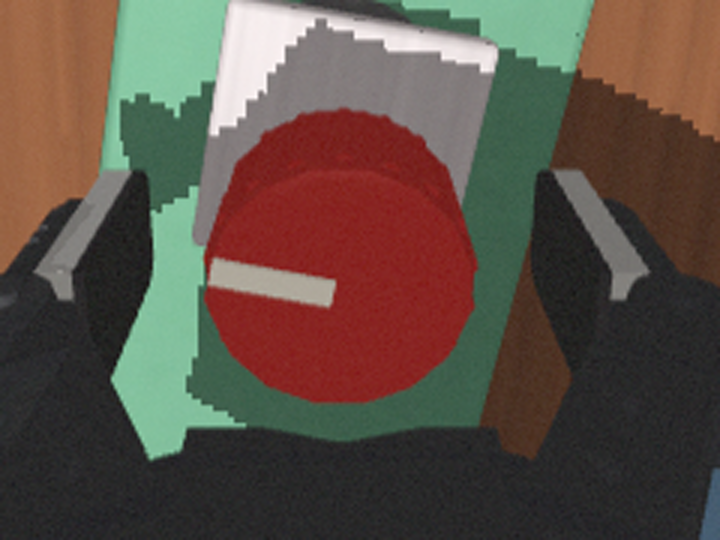

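The crop shows the knob centred between the open pads, with the white pointer at (270,283) facing left. That is about -5° in world axes. The knob top is at 114.5 mm, so the drop is confirmed. Next I'll wind the wrist back while open, then regrip.

servo_tool --rows '[3,0,0,-8,3,0,0,-16,3,0,0,-24,3,0,0,-32,3,0,0,-40,3,0,0,-48,3,0,0,-56,3,0,0,-64]'

```text
time_s: 7.6
tool_pos: [0.5524, -0.1952, 0.0782]
orientation: [-0.0, 0.979, -0.203, -0.0]
wrist_force: [0.2, -0.7, -1.0]
gripper_width: 0.0686
grip_force: 0.0
```

servo_tool --rows '[0,0,0,0,0,0,0,0,0,0,0,0,0,0,0,0,0,0,0,0,0,0,0,0]' --claw 20

```text
time_s: 8.2
tool_pos: [0.5528, -0.1946, 0.0786]
orientation: [-0.001, 0.978, -0.208, 0.0]
wrist_force: [1.2, 5.8, 4.2]
gripper_width: 0.0385
grip_force: 59.6
```

```bash
python3 - <<'E'
from h import *
r=telemetry.read_state();print(r["q"].round(3),r["torque"].round(2),r["wrist_force"].round(1),r["tool_pos"].round(4))
E
```

```text
[-3.390e-01  4.580e-01 -8.300e-02  1.030e+00  1.000e-03 -3.062e+00] [0.99 0.03 0.03] [1.2 5.8 4.2] [ 0.5528 -0.1946  0.0786]
```

servo_tool --rows '[0,0,0.2,8,0,0,0.4,16,0,0,0.6,24,0,0,0.7,32,0,0,0.9,40,0,0,1.1,48,0,0,1.3,56,0,0,1.4,64]'

```text
time_s: 9.0
tool_pos: [0.5528, -0.1946, 0.0772]
orientation: [-0.001, 0.718, -0.697, -0.0]
wrist_force: [0.4, 6.2, 4.7]
gripper_width: 0.0386
grip_force: 59.7
```

```bash
python3 - <<'E'
from h import *
r=telemetry.read_state();print(r["q"].round(3),r["torque"].round(2),r["wrist_force"].round(1),r["tool_pos"].round(4))
E
```

```text
[-3.390e-01  4.590e-01 -8.500e-02  1.026e+00  1.000e-03 -1.940e+00] [ 1.05 -0.11  0.1 ] [0.4 6.2 4.7] [ 0.5528 -0.1946  0.0772]
```

Forces are low, so I'll keep turning.

servo_tool --rows '[0,0,0.2,8,0,0,0.4,16,0,0,0.6,24,0,0,0.7,32,0,0,0.9,40,0,0,1.1,48,0,0,1.3,56,0,0,1.4,64]'

```text
time_s: 9.8
tool_pos: [0.5528, -0.1946, 0.0758]
orientation: [0.0, -0.239, 0.971, 0.0]
wrist_force: [0.7, 5.7, 4.2]
gripper_width: 0.0387
grip_force: 59.9
```

servo_tool --rows '[0,0,0.2,8,0,0,0.4,16,0,0,0.6,24,0,0,0.7,32,0,0,0.9,40,0,0,1.1,48,0,0,1.3,56,0,0,1.4,64]'

```text
time_s: 10.6
tool_pos: [0.5528, -0.1945, 0.0744]
orientation: [0.0, 0.311, 0.95, 0.001]
wrist_force: [0.4, 6.4, 3.9]
gripper_width: 0.0386
grip_force: 59.8
```

```bash
python3 - <<'E'
from h import *
r=telemetry.read_state();print(r["q"].round(3),r["torque"].round(2),r["wrist_force"].round(1),r["tool_pos"].round(4))
E
```

```text
[-3.39e-01  4.61e-01 -8.90e-02  1.02e+00  1.00e-03  2.94e-01] [ 1.05 -0.15  0.08] [0.4 6.4 3.9] [ 0.5528 -0.1945  0.0744]
```

servo_tool --rows '[0,0,0.2,8,0,0,0.4,16,0,0,0.6,24,0,0,0.7,32,0,0,0.9,40,0,0,1.1,48,0,0,1.3,56,0,0,1.4,64]'

```text
time_s: 11.4
tool_pos: [0.5528, -0.1946, 0.073]
orientation: [-0.0, 0.768, 0.641, 0.001]
wrist_force: [0.7, 5.7, 3.5]
gripper_width: 0.0385
grip_force: 59.8
```

servo_tool --rows '[0,0,0.2,8,0,0,0.4,16,0,0,0.6,24,0,0,0.7,32,0,0,0.9,40,0,0,1.1,48,0,0,1.3,56,0,0,1.4,64]'

```text
time_s: 12.2
tool_pos: [0.5528, -0.1946, 0.0715]
orientation: [-0.001, 0.991, 0.137, 0.0]
wrist_force: [0.8, 5.4, 4.0]
gripper_width: 0.0387
grip_force: 59.9
```

servo_tool --rows '[0,0,0.2,8,0,0,0.4,16,0,0,0.6,24,0,0,0.7,30,0,0,0.7,30,0,0,0.7,30,0,0,0.7,30,0,0,0.7,30]'

```text
time_s: 13.0
tool_pos: [0.5527, -0.1947, 0.0708]
orientation: [-0.001, 0.993, -0.122, 0.0]
wrist_force: [0.9, 4.1, 2.3]
gripper_width: 0.0386
grip_force: 59.9
```

```bash
python3 - <<'E'
from h import *
r,s,t,P,R=wrist("w3")
im=cv2.imread("pics/w3.png"); cv2.imwrite("pics/w3c.png",cv2.resize(im[180:360,200:440],None,fx=3,fy=3,interpolation=2))
print(r["q"].round(3),r["qvel"].round(3),r["torque"].round(2),r["tool_pos"].round(4),r["wrist_force"].round(1))
m=red(s["img"])&(s["depth"]>0)
p=P[m]; p=p[np.hypot(p[:,0]-.553,p[:,1]+.195)<.025]; z=np.percentile(p[:,2],80); print("top",z)
hs=cv2.cvtColor(s["img"],cv2.COLOR_RGB2HSV); w=(hs[...,1]<70)&(hs[...,2]>130)&(abs(P[...,2]-z)<.006)&(np.hypot(P[...,0]-.553,P[...,1]+.195)<.021)
q=P[w][:,:2]; d=q.mean(0)-[.553,-.195]; print(len(q),d.round(4),np.degrees(np.arctan2(d[1],d[0])))
E
```

```text
[-3.390e-01  4.640e-01 -9.500e-02  1.012e+00  1.000e-03  3.046e+00] [ 0.     0.     0.    -0.001  0.001 -0.001] [ 0.87 -0.13 -0.07] [ 0.5527 -0.1947  0.0708] [0.9 4.1 2.3]
top 0.10646513429659954
351 [0.0106 0.0011] 5.714111587311092
```

View pics/w3c.png

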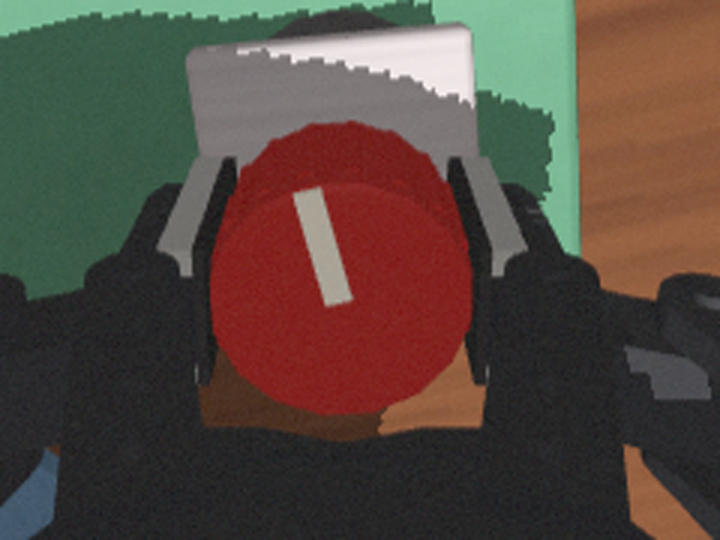

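The crop shows the pointer at (322,245), about 350° forward of where it was after the drop, so the grip did not slip. The knob is held centred and its top is at 106.5 mm, meaning it has sunk about 15.7 mm. I'm handing it in.

```bash
python3 -c "
from cell import hand_in
print(hand_in())"
```

```text
the job is handed in; nothing more can be done
None
```

I turned the bolt back until it dropped into the thread, then about 350° forward (sunk about 15.7 mm), and handed the job in with the knob still gripped at about 60 N; the hand-in gave no verdict.

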